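Change the basket in the ultrasonic bath

ROBOT

A 7-joint arm with a two-finger parallel gripper is mounted at the origin on a cart in front of the work surface, level with it; the furniture and walls round the work are solid. World frame = base frame: x ahead of the robot, y to its left, z up, the work surface at z = 0. Lengths are in m, angles in rad, forces in N, time in s.
With the tool pointing down it reaches from about 0.35 to 0.9 m from the base axis. Payload 8.1 kg.
Tool frame: the origin (TCP) lies where the fingers leave the gripper's body, on its centre line; the fingertips stand 66 mm ahead of it and the grasp point (between the pads) lies 47 mm ahead of it; z points along the fingers, y is the line along which they close (so a half turn about z gives the same grasp; the last joint's range is limited). The gripper opens to 92 mm and grips with 3 to 60 N. Pads are 19 mm wide; open, the fingers measure 130 mm over their backs; the gripper's body (75 mm by 190 mm) begins 47 mm behind the grasp point.
Start: joints at [1.057, 0.434, 0.025, 1.573, -0.012, 1.134, -0.075], TCP at [0.25, -0.573, 0.292] pointing down, gripper open.
Joint ranges: [-2.62, 2.62], [-0.44, 2.09], [-1.27, 1.32], [0.08, 2.57], [-1.32, 4.46], [0.12, 2], [-2.74, 2.74]. Speed limits (rad/s): [2.22, 2.22, 3.01, 3.01, 3.14, 3.14, 3.14].

INTERFACE

Orientations are given as a rotation vector (axis times angle).
In Python, from cell import arm gives the robot as it stands.
- The arm moves only by the tool send_rows, never from a script. Its argument "motion" is text: rows parted by semicolons, each of 7 numbers parted by spaces: the closure, from 0 (fully open) to 1 (shut), then the shift along the world's x, y, z in m, then the turn, a rotation vector about the world's x, y, z in degrees. A call has 1 to 5 rows; each row shifts and turns the commanded pose from where the row before left it; what a row does not reach is not made up. A row lasts 1/8 s, in which the tool goes at most 62.5 mm and 10.7 degrees, less where a joint would pass 70% of its speed; a pose out of reach is approached as far as the arm can. A call is refused whole if a number of a shift passes 0.0625 or a number of a turn 10.7, either way. A call with a gripper value outside its range is refused whole. The fingers move at their own pace and stop on an object; "force" is the grip in N (left out, the last holds). Time passes only in rows, so rows that do not move let the fingers close. It gives the time, the measured TCP pose, the force, the opening and the grip force at its end, in the units of the state.
- arm.observe(): the state, without advancing time (a new reading comes with each control period).
- arm.get_image(name): name is "side" or "top" or "wrist"; returns (picture, depth): 480x640x3 uint8, blue, green, red; 480x640 float32, m along the optical axis (not along the pixel's ray), 0 where there is no reading.
- arm.camera_model(name): a dict with "fx", "fy", "cx", "cy" (pixels), "D" ([k1, k2, p1, p2, k3] as OpenCV has them; the pictures are not rectified), "view" (4x4, takes a point from world to camera coordinates). Camera axes: x right, y down, z forward; pixel columns grow to the right and rows downward; lengths in m; the calibration is good to about 2 mm. A picture is of the moment at which its call begins: read the wrist's pose just before it. camera_model takes no time and is no camera call; for the wrist camera it gives the pose at the moment of the call.
- arm.sign_off(): hands the job in; it is judged then, once.
The state is a dict: "clock": time; "joints": joint angles; "dq": joint speeds; "joint_efforts": joint torques, N m; "position": TCP position; "ee_rot": TCP orientation; "force": force on the tool from outside, world axes, zero at the start; "ft_torque": the same for the moment, N m; "width": opening from 0.0 (shut) to 1.0 (fully open); "gripper_force": force on a finger pad.
Only numpy, scipy, OpenCV 4.12 (cv2) and the standard library are available. Lean on these libraries where they do the work, as an engineer would, in place of code of your own. Each camera call takes 0.05 s, during which the arm holds its last target. There are 200 camera calls.

TASK

Change the basket in the ultrasonic bath. Take out the washed basket (the one hanging in the bath): raise it a little, twist it anticlockwise to the entry gaps, lift it out, and stand it upright in the enamel tray; then hang the waiting basket from the bench in its place, twisting it clockwise until all three lugs drop fully into the locking notches, and let go. Work gently: never drop a basket or force it against the bath or the tray, keep it upright with its contents inside, and do not disturb the beaker, the small flask and the wash bottle.

Things in the scene. Friction and masses are not known exactly. Their poses are not given: they have to be found in the camera images.
- bath: Ultrasonic bath: white box 164 x 164 mm, 108 mm high to its flat steel deck, fixed; controls on its -x face. Origin: centre of its underside, z up. Round tank in the middle of the deck; round it stands an aluminium bayonet ring, inner radius 53, outer 63 mm, top 135 mm above the bench, wall cut right through by three equal tracks, 120 deg apart, each an entry gap, a track and a locking notch.
- ring (a point): On the ring's axis at the height of the notch floors (110 mm above the bench); axes as the bath's. Track floors are 116 mm above the bench, the lip over track and notch has its underside at 130 mm. A locked basket cannot be lifted straight out: raise it 6 to 12 mm, turn it back 42 deg to the gaps, lift. Basket in ring: 4 mm play all round.
- entry_gap (a point): One of the three entry gaps (others at +-120 deg): on the track floor, in mid-wall, 58 mm from the ring's axis along the bath's +x. 17 mm wide, open at the top. From it the track runs clockwise (seen from above), level, under the lip, to the notch.
- notch (a point): Locking notch of that track (others at +-120 deg): on its floor, in mid-wall, 42 deg clockwise from the gap. 15 mm wide, floor 6 mm below the track's; a solid stop lies beyond. Only with all lugs in notches is a basket's origin 54 mm above the bench; riding on the tracks it is 60 mm.
- washed_basket: Round steel wire basket, 96 mm wide, 67 mm high to its rim, 125 mm to the top of its handle, about 0.25 kg; hangs locked in the bath at the start, a shallow glass dish inside. Origin: centre of its underside, z up. Three lugs 9 mm wide, 8 mm high, reach out from the rim to 63 mm from the axis, at 0 and +-120 deg from its +x; lug undersides 56 mm above the origin.
- washed_grip (a point): Middle of the washed basket's handle, on its axis, 116 mm above its origin: black grip 60 mm long (basket's x), 14 mm thick (y), 18 mm high, on a fixed steel bail that spans the basket along its x, so one end points over one lug. 40 mm free under it.
- waiting_basket: Second basket of exactly the same make and frame; stands on the bench at the start with a red and a black rubber stopper inside. It and the beaker may stand in either of two places left of the bath.
- waiting_grip (a point): Middle of the waiting basket's handle, the same as the other's.
- tray: White enamel tray with a blue rim, 204 x 294 x 23 mm, fixed; flat floor 2 mm thick, inside 180 (x) x 270 (y) mm. Origin: centre of its underside. The small flask stands in its +y half; the -y half is free for the washed basket.
- glass_dish: Shallow glass dish, 74 mm wide, 14 mm high, loose in the washed basket; origin: centre of its underside.
- red_stopper: Tapered red rubber stopper, 28 mm wide, 24 mm high, loose in the waiting basket; origin: centre of its underside.
- black_stopper: Tapered black rubber stopper, 22 mm wide, 19 mm high, loose in the waiting basket; origin: centre of its underside.
- beaker: Empty glass beaker, 84 mm wide, 108 mm high, a bystander on the bench; origin: centre of its underside.
- small_flask: Small conical flask with a red stopper, 71 mm wide, 129 mm high, a bystander in the tray; origin: centre of its underside.
- titration_stand: Tall fixed stand right of the bath, nothing to do with the job but in the way of the arm: black foot 138 x 210 mm, burette and rods up to 0.87 m high, all within 0.12 m of its origin (underside, near the middle of the foot).
- wash_bottle: White wash bottle with red cap, body 68 mm wide, 194 mm high with its jet, a bystander right of the bath; origin: under its body.
There are look-alikes about, which are no part of the job. Of the things that look like the glass_dish, the smaller one is meant.

How it is judged:
By the outcome, as a careful person would: the job done as asked, in the order asked, and still so for the second after the job is handed in, with the robot touching nothing.
It also fails if it takes over 67 s, if anything falls off the work surface, if the arm or the gripper's body presses on something with over 40 N, if the wrist force passes 120 N, or if a joint passes its speed limit or range.

## Working session

There is one attempt and no reset: what is moved stays moved. The work goes in short steps, Python scripts to look and compute and a tool call to move; the robot and the scene stay as the last step left them, time stands still between calls to the robot, and variables do not carry over. Pictures are saved under pics/ and viewed, at most 10 in all, crops included, and the job is handed in when it is done.

Besides the shell and the picture viewer there is one more tool, called as name(argument=value, ...) on one line, values as JSON. send_rows: Moves the arm, as the interface text tells. Its arguments: {"type":"object","properties":{"motion":{"type":"string"},"force":{"type":"number"}},"required":["motion"]}

```bash
mkdir -p pics
cat > h.py <<'E'
import numpy as np, cv2
from cell import arm
def grab(n):
    m=arm.camera_model(n); im,d=arm.get_image(n); return m,im,d
def pts(m,uv,d=None):
    K=np.array([[m['fx'],0,m['cx']],[0,m['fy'],m['cy']],[0,0,1.]])
    r=cv2.undistortPoints(np.array(uv,float).reshape(-1,1,2),K,np.array(m['D'])).reshape(-1,2)
    r=np.c_[r,np.ones(len(r))]; V=np.array(m['view']); R=V[:3,:3]; t=V[:3,3]
    return -R.T@t, r@R   # origin, rays (world) with unit depth
def plane(m,uv,z):
    o,r=pts(m,uv); return o+r*((z-o[2])/r[:,2])[:,None]
def dep(m,uv,d):
    o,r=pts(m,uv); uv=np.array(uv,int).reshape(-1,2); return o+r*d[uv[:,1],uv[:,0]][:,None]
E
python3 - <<'E'
from h import *
for n in ['top','side']:
    m,im,d=grab(n); cv2.imwrite(f'pics/{n}0.png',im); np.savez(f'{n}0.npz',im=im,d=d,**{k:np.array(v) for k,v in m.items()})
    print(n,np.round(np.linalg.inv(m['view'])[:3,3],3),m['fx'],m['D'])
s=arm.observe();print(s)
E
```

```text
top [0.373 0.034 1.611] 561.9978461466694 [-0.00086854  0.          0.          0.          0.        ]
side [0.528 1.012 0.539] 438.71966657902897 [-0.08187476  0.          0.          0.          0.        ]
{'clock': 0.1, 'joints': array([ 1.05740341,  0.43518585,  0.02496895,  1.57401167, -0.01158558,
        1.13401269, -0.07511067]), 'dq': array([-0.00121159, -0.00073463,  0.00024732, -0.00082612,  0.00055309,
        0.00064032,  0.00107945]), 'joint_efforts': array([ 3.22723659e-03, -6.69131541e+01,  9.88004319e-01, -3.15146434e+01,
       -6.05121371e-02,  3.74553446e-02,  7.86168357e-05]), 'position': array([ 0.24939342, -0.57267909,  0.29150097]), 'ee_rot': array([-3.07420359e+00, -6.40350544e-01,  6.92536290e-04]), 'force': array([-0.60561227, -1.03159197, -0.48617589]), 'ft_torque': array([ 0.05191302, -0.03021575, -0.00842394]), 'gripper_force': 0.0, 'width': 0.9966451307860708}
```

View pics/top0.png

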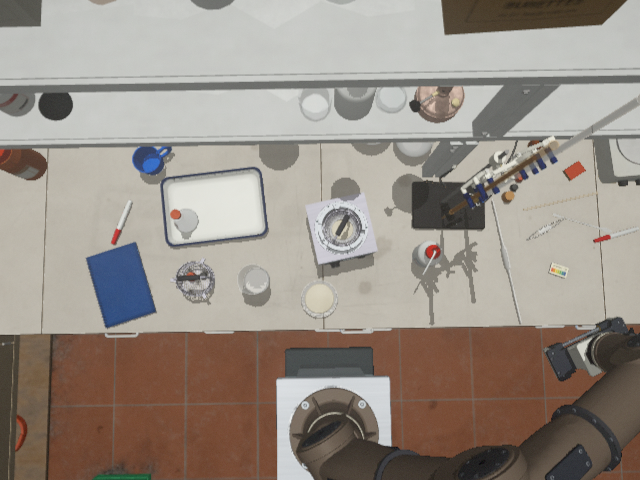

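View pics/side0.png

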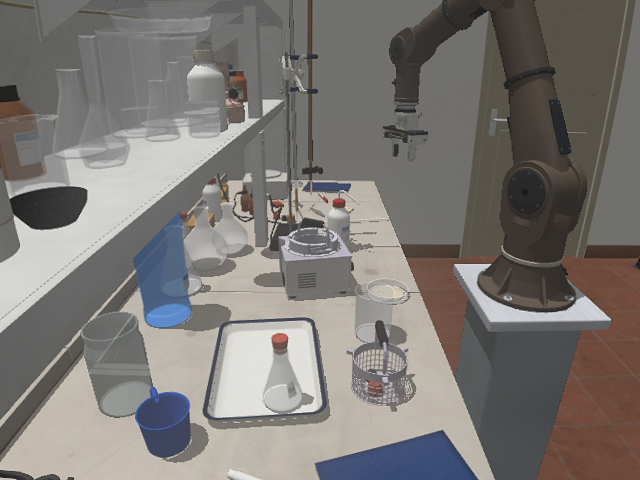

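The top view shows the bath at (342,230) with the washed basket's dark grip at about (343,224), and the tray at (214,207) with the flask at (183,220). The waiting basket is at (194,281), the beaker at (254,280), and the wash bottle and stand are right of the bath. The side view shows the waiting grip at (381,333). Next I'll measure the grips, ring and tray.

Run:
```python
from h import *
T=np.load('top0.npz');S=np.load('side0.npz')
t,s=T['im'],S['im']
def blobs(im,box,thr,ma=15):
    x0,y0,x1,y1=box; c=im[y0:y1,x0:x1]; mk=((c.max(2)<thr)).astype(np.uint8)
    n,l,st,ce=cv2.connectedComponentsWithStats(mk)
    for i in range(1,n):
        if st[i,4]>=ma:
            ys,xs=np.where(l==i); r=cv2.minAreaRect(np.c_[xs+x0,ys+y0].astype(np.float32))
            print(' ',st[i,4],np.round(ce[i]+[x0,y0],1),'rect',np.round(r[0],1),np.round(r[1],1),round(r[2],1))
            p=np.c_[xs+x0,ys+y0]
            yield p
for nm,M,im,box in [('top washed',T,t,(322,205,365,250)),('top wait',T,t,(170,258,220,305)),('side wait',S,s,(345,310,415,410)),('side washed',S,s,(280,220,350,262))]:
    print(nm)
    for p in blobs(im,box,75):
        P=dep(M,p,M['d']); print('   depth med',np.round(np.median(P,0),4),'min',P.min(0).round(3),'max',P.max(0).round(3))
# tray via blue rim top
c=t[150:260,150:280].astype(int); mk=((c[...,0]-c[...,2]>25)).astype(np.uint8)
ys,xs=np.where(mk); cs=cv2.minAreaRect(np.c_[xs+150,ys+150].astype(np.float32)); B=cv2.boxPoints(cs)
P=plane(T,B,0.023);print('tray',P.round(3),P.mean(0).round(4))
# deck: depth heights in bath area
ys,xs=np.mgrid[185:275,295:390]; p=np.c_[xs.ravel(),ys.ravel()];P=dep(T,p,T['d'])
q=(abs(P[:,2]-.108)<.006); r=cv2.minAreaRect(P[q][:,:2].astype(np.float32)*1000);print('deck',r,np.median(P[q][:,2]))
q=(abs(P[:,2]-.135)<.005); c,rad=cv2.minEnclosingCircle(P[q][:,:2].astype(np.float32)*1000);print('ring',c,rad,P[q].mean(0),q.sum())
a=cv2.resize(t[190:270,300:385],None,fx=7,fy=7,interpolation=cv2.INTER_CUBIC)[:560]
b=cv2.resize(t[250:315,165:230],None,fx=7,fy=7,interpolation=cv2.INTER_CUBIC)
cv2.imwrite('pics/z1.png',cv2.resize(np.hstack([a[:455+105],np.vstack([b,np.zeros((105,455,3),np.uint8)])]),(800,426)))
```

```text
top washed
  29 [345.  221.1] rect [344.7 222.7] [ 3.7 16.1] 15.9
   depth med [ 0.5702 -0.0343  0.1766] min [ 0.545 -0.042  0.172] max [ 0.584 -0.023  0.183]
top wait
  72 [186.3 277.8] rect [186.6 277.9] [ 4.9 19.1] 86.8
   depth med [0.4306 0.387  0.1239] min [0.425 0.359 0.05 ] max [0.439 0.429 0.133]
side wait
  189 [380.9 332.5] rect [381.2 333.2] [25.8  8.8] 74.7
   depth med [0.433  0.3894 0.1238] min [0.424 0.355 0.11 ] max [0.528 1.012 0.539]
side washed
  155 [311.5 223.6] rect [311.5 223.5] [ 7. 23.] 90.0
   depth med [ 0.5622 -0.0229  0.1692] min [ 0.532 -0.432  0.019] max [ 0.613 -0.008  0.18 ]
  107 [283.9 229.3] rect [284.5 229. ] [ 9. 12.] 0.0
   depth med [ 0.6657 -0.3742  0.0217] min [ 0.644 -0.44   0.019] max [ 0.685 -0.315  0.031]
  35 [293.9 226.7] rect [294.1 227.5] [5.1 7.8] 8.1
   depth med [ 0.6341 -0.4021  0.0217] min [ 0.624 -0.435  0.019] max [ 0.642 -0.318  0.038]
tray [[0.805 0.527 0.023]
 [0.841 0.212 0.023]
 [0.558 0.177 0.023]
 [0.523 0.486 0.023]] [0.6816 0.3505 0.023 ]
deck ((559.1051025390625, -25.588409423828125), (164.77392578125, 164.0817413330078), 11.693952560424805) 0.10760425098499204
ring (558.8619995117188, -25.49674415588379) 63.30535125732422 [ 0.55767257 -0.0243137   0.13435286] 402
```

View pics/z1.png

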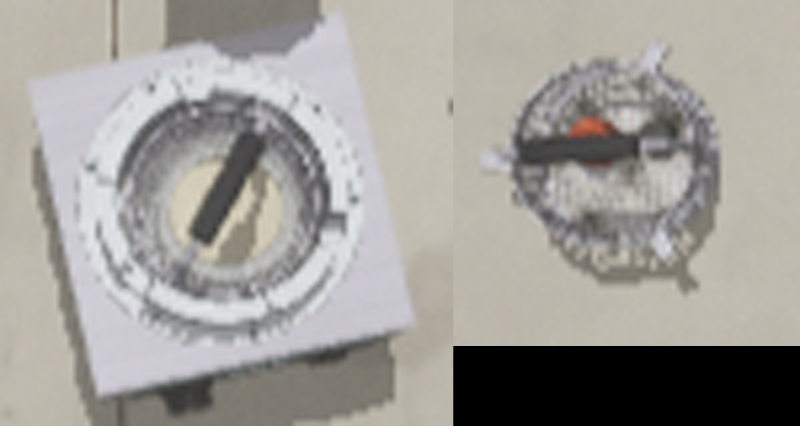

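The zoom confirms the layout. The bath is yawed about +11.7° with its controls towards −x, and the washed grip lies at about −30°, which matches notches at 11.7−42. The waiting basket's lug points left (+y), so its yaw is about 93°. The tray mask also caught the blue mug, so I'll refine that.

```bash
cat >> h.py <<'E'
def tri(m1,u1,m2,u2):
    o1,r1=pts(m1,[u1]);o2,r2=pts(m2,[u2]);r1,r2=r1[0],r2[0]
    k=np.linalg.lstsq(np.c_[r1,-r2],o2-o1,rcond=None)[0];a,b=o1+k[0]*r1,o2+k[1]*r2
    return (a+b)/2,np.linalg.norm(a-b)
def dark(im,box,thr):
    x0,y0,x1,y1=box;mk=(im[y0:y1,x0:x1].max(2)<thr).astype(np.uint8)
    n,l,st,ce=cv2.connectedComponentsWithStats(mk);i=1+np.argmax(st[1:,4]);ys,xs=np.where(l==i)
    return np.c_[xs+x0,ys+y0].astype(np.float32)
E
python3 - <<'E'
from h import *
T=np.load('top0.npz');S=np.load('side0.npz')
t,s=T['im'],S['im']
for nm,tb,sb in [('washed',(330,208,355,242),(298,218,325,229)),('wait',(172,265,215,292),(370,318,392,350))]:
  for th in (80,95):
    a=dark(t,tb,th);b=dark(s,sb,th);ra,rb=cv2.minAreaRect(a),cv2.minAreaRect(b)
    P,e=tri(T,ra[0],S,rb[0]); bx=plane(T,cv2.boxPoints(ra),P[2]+.005)[:,:2]
    v=np.array([bx[1]-bx[0],bx[2]-bx[1]]);L=np.linalg.norm(v,axis=1);w=v[L.argmax()]
    print(nm,th,len(a),len(b),P.round(4),'gap',round(e,4),'L',L.round(3),'yaw',np.degrees(np.arctan2(w[1],w[0])).round(1),'ctr@',bx.mean(0).round(4))
hsv=cv2.cvtColor(t,cv2.COLOR_BGR2HSV);mk=cv2.inRange(hsv,(100,70,30),(130,255,200));mk[:166]=0;mk[:, :155]=0;mk[252:]=0;mk[:,275:]=0
n,l,st,ce=cv2.connectedComponentsWithStats(mk);i=1+np.argmax(st[1:,4]);ys,xs=np.where(l==i)
r=cv2.minAreaRect(np.c_[xs,ys].astype(np.float32));P=plane(T,cv2.boxPoints(r),.023);print('tray',P.round(3).tolist(),P.mean(0).round(4),[np.linalg.norm(P[k+1]-P[k]).round(3) for k in (0,1)])
yy,xx=np.mgrid[0:480,0:640];A=dep(T,np.c_[xx.ravel(),yy.ravel()],T['d']).reshape(480,640,3)
print('tray floor z',A[190:235:15,225:256:10,2].round(4).tolist())
# flask, basket body, shelf
for u,v in [(215,60),(215,110),(340,60),(340,82),(340,90),(340,130),(340,140)]: print((u,v),A[v,u].round(3))
def box(nm,x0,y0,x1,y1,zl,zh):
    q=A[y0:y1,x0:x1].reshape(-1,3);q=q[(q[:,2]>zl)&(q[:,2]<zh)];print(nm,len(q),q.min(0).round(3),q.max(0).round(3),cv2.minEnclosingCircle(q[:,:2].astype(np.float32)*1000))
box('flask',165,200,205,240,.05,.2);box('flaskcap',165,200,205,240,.11,.2);box('waitrim',165,255,222,308,.058,.075);box('beaker',235,255,280,305,.09,.13)
box('bottle',410,235,450,275,.05,.3)
E
```

```text
washed 80 82 167 [ 0.5603 -0.028   0.1699] gap 0.0017 L [0.056 0.012] yaw -27.5 ctr@ [ 0.5588 -0.0278]
washed 95 104 180 [ 0.561  -0.0275  0.17  ] gap 0.0027 L [0.058 0.013] yaw -27.5 ctr@ [ 0.559  -0.0273]
wait 80 100 199 [0.4313 0.3826 0.1172] gap 0.0 L [0.058 0.013] yaw -87.6 ctr@ [0.4311 0.3815]
wait 95 135 224 [0.4316 0.3739 0.1109] gap 0.0053 L [0.081 0.018] yaw -84.4 ctr@ [0.434  0.3723]
tray [[0.758, 0.503, 0.023], [0.758, 0.48, 0.023], [0.737, 0.479, 0.023], [0.738, 0.503, 0.023]] [0.7479 0.4912 0.023 ] [np.float64(0.023), np.float64(0.021)]
tray floor z [[0.0037, -0.0016, -0.0044, -0.0034], [-0.0013, 0.0035, -0.003, -0.0016], [-0.0037, 0.0072, -0.0008, 0.0007]]
(215, 60) [0.76  0.198 0.733]
(215, 110) [0.795 0.262 0.39 ]
(340, 60) [ 0.757 -0.005  0.733]
(340, 82) [ 0.723 -0.005  0.724]
(340, 90) [ 0.785 -0.013  0.525]
(340, 130) [ 0.744 -0.017  0.39 ]
(340, 140) [ 0.723 -0.017  0.385]
flask 278 [0.576 0.391 0.05 ] [0.624 0.437 0.137] ((599.4546508789062, 413.7188720703125), 25.367063522338867)
flaskcap 112 [0.587 0.402 0.111] [0.614 0.431 0.137] ((599.8067626953125, 416.2735290527344), 15.328411102294922)
waitrim 175 [0.377 0.335 0.058] [0.488 0.445 0.074] ((430.2568664550781, 382.7826843261719), 62.46158981323242)
beaker 157 [0.386 0.174 0.09 ] [0.466 0.255 0.113] ((423.9294738769531, 216.22811889648438), 42.49753189086914)
bottle 600 [ 0.43  -0.293  0.05 ] [ 0.52  -0.227  0.191] ((474.4598388671875, -250.4671630859375), 48.3734130859375)
```

Run:
```python
from h import *
T=np.load('top0.npz');t=T['im']
c=t.astype(int);mk=((c.max(2)-c.min(2)<22)&(c.min(2)>200)).astype(np.uint8);mk[:,:155]=0;mk[:,275:]=0;mk[:160]=0;mk[255:]=0
print('bench col',t[200,290],'tray',t[200,230])
mk=((c[...,2]-c[...,0]<14)&(c.min(2)>185)).astype(np.uint8);mk[:,:158]=0;mk[:,272:]=0;mk[:165]=0;mk[250:]=0
n,l,st,ce=cv2.connectedComponentsWithStats(mk);i=1+np.argmax(st[1:,4]);ys,xs=np.where(l==i);print(st[i])
dk=((c.max(2)<125)&(c[...,0]>c[...,2]+8)).astype(np.uint8);dk[:,:158]=0;dk[:,272:]=0;dk[:163]=0;dk[250:]=0
n,l,st,ce=cv2.connectedComponentsWithStats(dk,connectivity=8);i=1+np.argmax(st[1:,4]);y2,x2=np.where(l==i);print('rim',st[i])
for nm,x,y,z in [('white',xs,ys,.01),('rim',x2,y2,.023)]:
    r=cv2.minAreaRect(np.c_[x,y].astype(np.float32));P=plane(T,cv2.boxPoints(r),z);print(nm,P.round(3).tolist(),P.mean(0).round(4),[np.linalg.norm(P[k+1]-P[k]).round(3) for k in (0,1)])
```

```text
bench col [174 186 191] tray [221 228 228]
[ 168  174   96   69 4977]
rim [161 167 107  80 653]
white [[0.708, 0.48, 0.01], [0.737, 0.212, 0.01], [0.563, 0.192, 0.01], [0.535, 0.457, 0.01]] [0.6356 0.3352 0.01  ] [np.float64(0.269), np.float64(0.175)]
rim [[0.723, 0.494, 0.023], [0.755, 0.199, 0.023], [0.553, 0.176, 0.023], [0.523, 0.468, 0.023]] [0.6386 0.3344 0.023 ] [np.float64(0.297), np.float64(0.202)]
```

send_rows(motion="0 0.02 0.03 0.03 0 0 0; 0 0.02 0.06 0.04 0 0 -8; 0 0.01 0.06 0.03 0 0 -10; 0 0.01 0.06 0.01 0 0 -10; 0 0 0.06 0 0 0 -10")

```text
clock: 0.72
position: [0.3063, -0.3158, 0.3939]
ee_rot: [3.115, -0.402, 0.002]
force: [0.6, 0.2, -0.2]
width: 0.996
gripper_force: 0.0
```

send_rows(motion="0 0.01 0.06 0 0 0 -7; 0 0.03 0.06 0 0 0 -7; 0 0.04 0.06 0 0 0 0; 0 0.05 0.05 0 0 0 0; 0 0.06 0.0465 -0.02 0 0 0")

```text
clock: 1.35
position: [0.4714, -0.067, 0.3783]
ee_rot: [-3.045, 0.77, -0.004]
force: [0.8, -2.2, 0.5]
width: 1.0
gripper_force: 0.0
```

send_rows(motion="0 0.06 0 -0.04 0 0 0; 0 0 0 -0.04 0 0 0; 0 0 0 0 0 0 0")

```text
clock: 1.72
position: [0.5203, -0.0688, 0.2997]
ee_rot: [3.045, -0.77, -0.011]
force: [-0.3, -0.1, 0.9]
width: 0.999
gripper_force: 0.0
```

```bash
cat >> h.py <<'E'
from scipy.spatial.transform import Rotation as Ro
def st():
    s=arm.observe();R=Ro.from_rotvec(s['ee_rot']).as_matrix()
    print('t',round(s['clock'],2),'p',s['position'].round(4),'yaw',np.degrees(np.arctan2(R[1,0],R[0,0])).round(2),'zax',R[:,2].round(4),'F',s['force'].round(2),'w',round(s['width'],3),'g',round(s['gripper_force'],1),'q',s['joints'].round(2))
    return s
E
python3 - <<'E'
from h import *
st();m,im,d=grab('wrist');cv2.imwrite('pics/w1.png',im)
V=np.array(m['view']);print(np.linalg.inv(V).round(3));np.savez('wrist1.npz',im=im,d=d,**{k:np.array(v) for k,v in m.items()})
E
```

```text
t 1.73 p [ 0.5203 -0.0688  0.2997] yaw -28.38 zax [-7.2e-03  8.0e-04 -1.0e+00] F [-0.27 -0.11  0.87] w 0.999 g 0.0 q [ 0.28  0.29 -0.32  1.78  0.1   1.09 -2.14]
[[-0.475 -0.843 -0.251  0.587]
 [-0.88   0.456  0.133 -0.104]
 [ 0.002  0.284 -0.959  0.391]
 [ 0.     0.     0.     1.   ]]
```

View pics/w1.png

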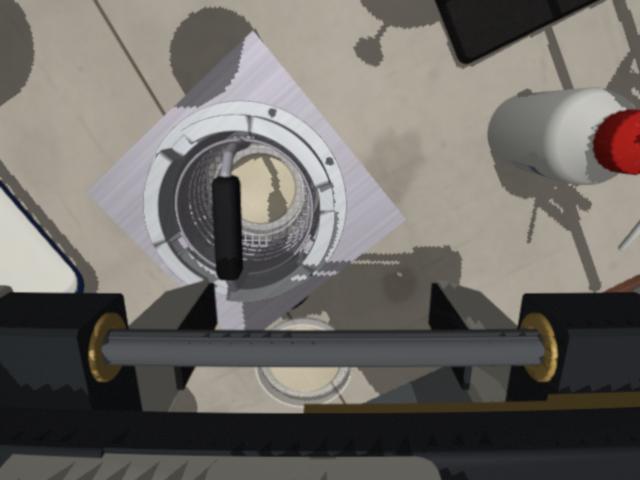

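The wrist view shows the grip at about (228,228), nearly vertical in the picture and so aligned with the tool's x, and the locked basket in the ring. I'll compute the grip's position from this and cross-check it with the top view.

Run:
```python
from h import *
W=np.load('wrist1.npz');T=np.load('top0.npz')
a=dark(W['im'],(195,160,260,285),60);r=cv2.minAreaRect(a);print(len(a),r)
b=dark(T['im'],(330,208,355,242),95)
print('tri',tri(W,r[0],T,cv2.minAreaRect(b)[0]))
for z in (.170,.179):
    B=plane(W,cv2.boxPoints(r),z)[:,:2];v=np.array([B[1]-B[0],B[2]-B[1]]);L=np.linalg.norm(v,axis=1);w=v[L.argmax()];print(z,B.mean(0).round(4),L.round(4),np.degrees(np.arctan2(w[1],w[0])).round(1))
P=dep(W,a,W['d']);P=P[(P[:,2]>.165)&(P[:,2]<.19)];print(np.percentile(P,[2,50,98],axis=0).round(4))
```

```text
2836 ((226.61181640625, 228.2955322265625), (104.1567153930664, 30.13590431213379), 87.70938873291016)
tri (array([ 0.55991831, -0.02749071,  0.16826956]), np.float64(0.00011064439115020522))
0.17 [ 0.5592 -0.0274] [0.0167 0.0615] 150.6
0.179 [ 0.5604 -0.0305] [0.016 0.059] 150.6
[[ 0.5353 -0.0467  0.1676]
 [ 0.5614 -0.031   0.178 ]
 [ 0.585  -0.0142  0.1796]]
```

send_rows(motion="0 0.02 0.02 0 0 -0.4 -1; 0 0.019 0.021 0 0 0 0; 0 0 0 -0.04 0 0 0; 0 0 0 -0.03 0 0 0; 0 0 0 -0.013 0 0 0")

```text
clock: 2.4
position: [0.561, -0.0283, 0.2205]
ee_rot: [-3.037, 0.798, -0.012]
force: [-0.1, -0.6, 1.0]
width: 0.998
gripper_force: 0.0
```

```bash
python3 -c "
from h import *
st()"
```

```text
t 2.4 p [ 0.561  -0.0283  0.2205] yaw -29.44 zax [ 7.7e-03 -5.0e-04 -1.0e+00] F [-0.09 -0.58  1.01] w 0.998 g 0.0 q [ 0.19  0.42 -0.32  1.8   0.16  0.93 -2.28]
```

send_rows(motion="0 0 0 -0.003 0 0 0; 1 0 0 0 0 0 0; 1 0 0 0 0 0 0; 1 0 0 0 0 0 0; 1 0 0 0 0 0 0", force=30)

```text
clock: 3.02
position: [0.5611, -0.0279, 0.217]
ee_rot: [-3.037, 0.797, -0.011]
force: [-0.3, 0.7, -1.3]
width: 0.615
gripper_force: 0.0
```

```bash
python3 -c "
from h import *
st()"
```

```text
t 3.02 p [ 0.5611 -0.0279  0.217 ] yaw -29.41 zax [ 7.4e-03 -1.0e-04 -1.0e+00] F [-0.32  0.7  -1.27] w 0.615 g 0.0 q [ 0.19  0.43 -0.32  1.81  0.16  0.92 -2.29]
```

send_rows(motion="1 0 0 0 0 0.4 0; 1 0 0 0 0 0 0; 1 0 0 0 0 0 0; 1 0 0 0 0 0 0; 1 0 0 0 0 0 0")

```text
clock: 3.65
position: [0.5609, -0.0282, 0.2166]
ee_rot: [3.038, -0.798, -0.0]
force: [-0.6, -1.5, -0.8]
width: 0.15
gripper_force: 30.0
```

```bash
python3 -c "
from h import *
st()"
```

```text
t 3.65 p [ 0.5609 -0.0282  0.2166] yaw -29.42 zax [-4.e-04 -4.e-04 -1.e+00] F [-0.56 -1.54 -0.77] w 0.15 g 30.0 q [ 0.19  0.43 -0.32  1.8   0.16  0.93 -2.28]
```

send_rows(motion="1 0 0 0.004 0 0 0; 1 0 0 0.005 0 0 0; 1 -0.001 0.001 0 0 0 0; 1 0 0 0 0 0 0")

```text
clock: 4.15
position: [0.5599, -0.0267, 0.2257]
ee_rot: [3.039, -0.797, -0.0]
force: [1.1, 0.5, -2.6]
width: 0.151
gripper_force: 30.0
```

```bash
python3 -c "
from h import *
st()"
```

```text
t 4.15 p [ 0.5599 -0.0267  0.2257] yaw -29.39 zax [-2.e-04 -0.e+00 -1.e+00] F [ 1.11  0.55 -2.6 ] w 0.151 g 30.0 q [ 0.19  0.42 -0.32  1.8   0.16  0.95 -2.28]
```

send_rows(motion="1 0 0 0 0 0 6; 1 0 0 0 0 0 8; 1 0 0 0 0 0 8; 1 0 0 0 0 0 8; 1 0 0 0 0 0 7")

```text
clock: 4.78
position: [0.5599, -0.027, 0.2255]
ee_rot: [3.134, 0.215, -0.0]
force: [0.3, -0.3, -2.9]
width: 0.152
gripper_force: 30.0
```

send_rows(motion="1 0 0 0 0 0 4; 1 0 0 0 0 0 0; 1 0 0 0 0 0 0")

```text
clock: 5.15
position: [0.56, -0.027, 0.2256]
ee_rot: [3.126, 0.315, -0.0]
force: [0.1, -0.1, -3.8]
width: 0.153
gripper_force: 30.0
```

```bash
python3 -c "
from h import *
st()"
```

```text
t 5.15 p [ 0.56   -0.027   0.2256] yaw 11.49 zax [-1.e-04 -1.e-04 -1.e+00] F [ 0.12 -0.14 -3.84] w 0.153 g 30.0 q [ 0.31  0.45 -0.49  1.78  0.25  0.97 -1.65]
```

send_rows(motion="1 0 0 0.005 0 0 0; 1 0 0 0.008 0 0 0; 1 0 0 0.012 0 0 0")

```text
clock: 5.52
position: [0.56, -0.0269, 0.2514]
ee_rot: [3.125, 0.317, -0.0]
force: [0.3, -0.2, -3.1]
width: 0.15
gripper_force: 30.0
```

```bash
python3 -c "
from h import *
st()"
```

```text
t 5.53 p [ 0.56   -0.0269  0.2514] yaw 11.59 zax [ 0.e+00 -1.e-04 -1.e+00] F [ 0.35 -0.17 -3.08] w 0.15 g 30.0 q [ 0.32  0.42 -0.5   1.75  0.23  1.03 -1.63]
```

send_rows(motion="1 0 0 0.02 0 0 0; 1 0 0 0.025 0 0 0; 1 0 0 0.02 0 0 0; 1 0 0.01 0.01 0 0 0; 1 0.01 0.02 0 0 0 0")

```text
clock: 6.15
position: [0.57, 0.0032, 0.3269]
ee_rot: [3.125, 0.315, 0.002]
force: [-0.1, 0.2, -3.8]
width: 0.147
gripper_force: 30.0
```

send_rows(motion="1 0.01 0.035 0 0 0 0; 1 0.015 0.045 0 0 0 0; 1 0.015 0.045 0 0 0 0; 1 0.015 0.045 0 0 0 0; 1 0.01 0.04 0 0 0 0")

```text
clock: 6.78
position: [0.6349, 0.2157, 0.3254]
ee_rot: [-3.125, -0.319, 0.001]
force: [0.5, -0.5, -2.9]
width: 0.147
gripper_force: 30.0
```

send_rows(motion="1 0 0.03 0 0 0 0; 1 0 0.02 -0.01 0 0 0; 1 0 0.005 -0.02 0 0 0; 1 0 0 -0.03 0 0 0; 1 0 0 -0.03 0 0 0")

```text
clock: 7.4
position: [0.6349, 0.266, 0.2333]
ee_rot: [3.124, 0.314, -0.002]
force: [0.4, -0.5, -3.6]
width: 0.149
gripper_force: 30.0
```

```bash
python3 -c "
from h import *
st()"
```

```text
t 7.4 p [0.6349 0.266  0.2333] yaw 11.49 zax [-9.e-04 -2.e-03 -1.e+00] F [ 0.41 -0.46 -3.64] w 0.149 g 30.0 q [-0.17  0.64 -0.5   1.44  0.32  1.15 -2.1 ]
```

send_rows(motion="1 0 0 -0.03 0 0 0; 1 0 0 -0.02 0 0 0; 1 0 0 -0.008 0 0 0; 1 0 0 -0.004 0 0 0; 1 0 0 0 0 0 0")

```text
clock: 8.02
position: [0.6353, 0.2682, 0.1744]
ee_rot: [-3.125, -0.317, -0.002]
force: [-0.7, 0.6, -2.3]
width: 0.152
gripper_force: 30.0
```

```bash
python3 -c "
from h import *
st();m,im,d=grab('side');cv2.imwrite('pics/s2.png',cv2.resize(im[230:430,190:430],(720,600)))"
```

```text
t 8.03 p [0.6353 0.2682 0.1744] yaw 11.59 zax [ 1.e-03  4.e-04 -1.e+00] F [-0.75  0.61 -2.35] w 0.152 g 30.0 q [-0.18  0.69 -0.49  1.5   0.36  1.04 -2.12]
```

View pics/s2.png

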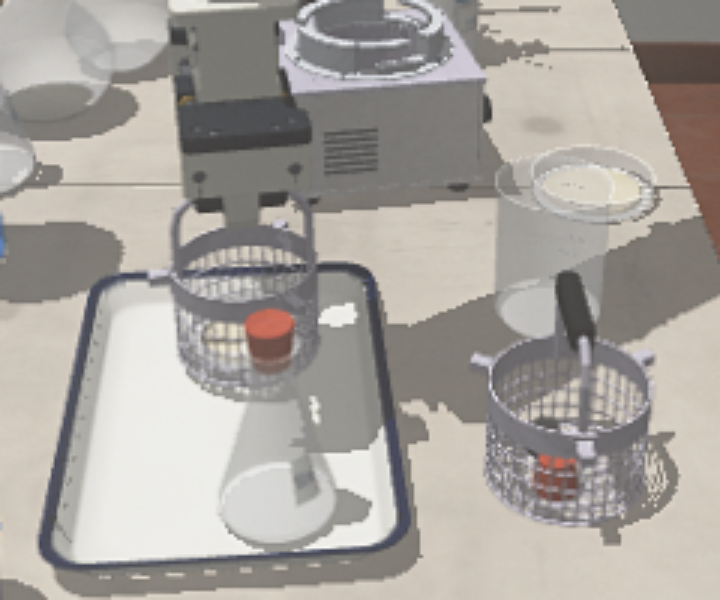

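The basket hangs upright over the free half of the tray at about (245,310) in the crop, with its dish inside. The flask stands clear. Lowering gently.

send_rows(motion="1 0 0 -0.004 0 0 0; 1 0 0 -0.003 0 0 0; 1 0 0 -0.001 0 0 0; 1 0 0 -0.001 0 0 0; 1 0 0 0 0 0 0")

```text
clock: 8.7
position: [0.635, 0.2681, 0.1647]
ee_rot: [3.125, 0.317, 0.0]
force: [0.5, -0.1, -3.1]
width: 0.153
gripper_force: 30.0
```

send_rows(motion="1 0 0 -0.0007 0 0 0; 1 0 0 0 0 0 0")

```text
clock: 8.95
position: [0.6351, 0.2681, 0.1645]
ee_rot: [-3.126, -0.317, -0.001]
force: [-2.2, -1.3, 2.1]
width: 0.147
gripper_force: 30.0
```

send_rows(motion="0.6 0 0 0 0 0 0; 0.4 0 0 0 0 0 0; 0.3 0 0 0 0 0 0; 0.3 0 0 0 0 0 0; 0.3 0 0 0 0 0 0")

```text
clock: 9.57
position: [0.635, 0.2681, 0.164]
ee_rot: [3.125, 0.317, 0.0]
force: [-0.4, 1.3, -0.1]
width: 0.646
gripper_force: 0.0
```

send_rows(motion="0.3 0 0 0.02 0 0 0; 0.3 0 0 0.04 0 0 0; 0.3 -0.01 0.01 0.05 0 0 0; 0 -0.02 0.02 0.03 0 0 8; 0 -0.03 0.02 0 0 0 10")

```text
clock: 10.2
position: [0.5757, 0.3195, 0.3089]
ee_rot: [-3.034, -0.808, -0.011]
force: [0.1, -0.1, -0.9]
width: 0.87
gripper_force: 0.0
```

```bash
python3 -c "
from h import *
st()"
```

```text
t 10.2 p [0.5757 0.3195 0.3089] yaw 29.82 zax [ 0.0061  0.0036 -1.    ] F [ 0.07 -0.11 -0.89] w 0.87 g 0.0 q [-0.21  0.55 -0.61  1.43  0.32  1.26 -1.9 ]
```

send_rows(motion="0 -0.03 0.015 0 0 0 10; 0 -0.03 0.015 0 0 0 10; 0 -0.03 0.015 0 0 0 10; 0 -0.03 0.01 0 0 0 10; 0 -0.02 0.008 -0.01 0 0 10")

```text
clock: 10.82
position: [0.4336, 0.3824, 0.2963]
ee_rot: [2.406, 2.019, 0.005]
force: [-0.1, 0.7, 0.0]
width: 1.0
gripper_force: 0.0
```

send_rows(motion="0 0 0 0 0 0 10; 0 0 0 0 0 0 2.5; 0 0 0 0 0 0 0")

```text
clock: 11.2
position: [0.4351, 0.3812, 0.2952]
ee_rot: [2.181, 2.261, 0.002]
force: [0.4, -0.5, -0.2]
width: 0.998
gripper_force: 0.0
```

Run:
```python
from h import *
st();m,im,d=grab('wrist');cv2.imwrite('pics/w2.png',im);np.savez('wrist2.npz',im=im,d=d,**{k:np.array(v) for k,v in m.items()})
```

```text
t 11.2 p [0.4351 0.3812 0.2952] yaw 92.06 zax [ 1.2e-03  7.0e-04 -1.0e+00] F [ 0.38 -0.48 -0.19] w 0.998 g 0.0 q [-0.19  0.51 -0.92  1.63  0.43  1.21 -1.16]
```

View pics/w2.png

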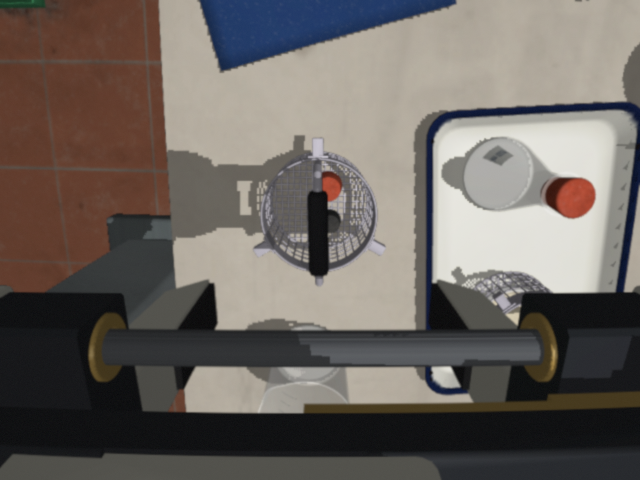

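The waiting grip is at about (318,233), aligned with the tool. One lug points up the picture (+y), both stoppers are inside, and the washed basket stands in the tray.

Run:
```python
from h import *
W=np.load('wrist2.npz');T=np.load('top0.npz')
a=dark(W['im'],(304,185,331,285),60);r=cv2.minAreaRect(a);print(len(a),r)
print('tri',tri(W,r[0],T,(186.6,277.9)))
for z in (.116,.125):
    B=plane(W,cv2.boxPoints(r),z)[:,:2];v=np.array([B[1]-B[0],B[2]-B[1]]);L=np.linalg.norm(v,axis=1);w=v[L.argmax()];print(z,B.mean(0).round(4),L.round(4),np.degrees(np.arctan2(w[1],w[0])).round(1))
P=dep(W,a,W['d']);P=P[(P[:,2]>.105)&(P[:,2]<.14)];print(np.percentile(P,[2,50,98],axis=0).round(4))
# washed basket grip in tray
```

```text
1681 ((318.5, 233.0), (84.0, 23.0), 90.0)
tri (array([0.43196578, 0.38427908, 0.12653409]), np.float64(0.0023589929798686006))
0.116 [0.4332 0.3803] [0.0156 0.0609] -87.6
0.125 [0.4332 0.3829] [0.0151 0.0589] -87.6
[[0.4256 0.3549 0.1208]
 [0.4326 0.3841 0.1242]
 [0.4394 0.4102 0.1258]]
```

send_rows(motion="0 -0.002 0.0015 -0.03 0 0 0.3; 0 0 0 -0.045 0 0 0; 0 0 0 -0.04 0 0 0; 0 0 0 -0.017 0 0 0; 0.3 0 0 0 0 0 0")

```text
clock: 11.88
position: [0.4329, 0.3825, 0.1619]
ee_rot: [-2.175, -2.267, 0.001]
force: [-0.0, 0.2, 0.8]
width: 0.937
gripper_force: 0.0
```

```bash
python3 -c "
from h import *
st()"
```

```text
t 11.88 p [0.4329 0.3825 0.1619] yaw 92.37 zax [-7.e-04 -7.e-04 -1.e+00] F [-0.03  0.22  0.77] w 0.937 g 0.0 q [-0.26  0.65 -0.83  1.79  0.57  0.97 -1.28]
```

send_rows(motion="1 0 0 0.0005 0 0 0; 1 0 0 0 0 0 0; 1 0 0 0 0 0 0; 1 0 0 0 0 0 0; 1 0 0 0 0 0 0")

```text
clock: 12.5
position: [0.433, 0.3826, 0.1626]
ee_rot: [2.175, 2.267, 0.0]
force: [0.2, 0.1, -0.4]
width: 0.398
gripper_force: 0.0
```

send_rows(motion="1 0 0 0 0 0 0; 1 0 0 0 0 0 0; 1 0 0 0 0 0 0")

```text
clock: 12.88
position: [0.4328, 0.3825, 0.1623]
ee_rot: [-2.174, -2.267, 0.001]
force: [-0.2, 0.1, -0.8]
width: 0.151
gripper_force: 30.0
```

```bash
python3 -c "
from h import *
st()"
```

```text
t 12.88 p [0.4328 0.3825 0.1623] yaw 92.4 zax [-4.e-04 -2.e-04 -1.e+00] F [-0.19  0.15 -0.81] w 0.151 g 30.0 q [-0.26  0.65 -0.83  1.79  0.57  0.97 -1.28]
```

send_rows(motion="1 0 0 0.01 0 0 0; 1 0 0 0.025 0 0 0; 1 0 0 0.04 0 0 0; 1 0 0 0.04 0 0 0; 1 0.005 -0.01 0.035 0 0 0")

```text
clock: 13.5
position: [0.4372, 0.3733, 0.3146]
ee_rot: [-2.172, -2.269, -0.002]
force: [0.5, 0.5, -3.3]
width: 0.148
gripper_force: 30.0
```

send_rows(motion="1 0.01 -0.025 0.013 0 0 4; 1 0.013 -0.04 0 0 0 7; 1 0.015 -0.045 0 0 0 7; 1 0.015 -0.05 0 0 0 7; 1 0.015 -0.05 0 0 0 7")

```text
clock: 14.12
position: [0.5061, 0.161, 0.326]
ee_rot: [1.459, 2.782, -0.0]
force: [0.2, -0.1, -3.7]
width: 0.147
gripper_force: 30.0
```

send_rows(motion="1 0.015 -0.05 0 0 0 5; 1 0.015 -0.05 0 0 0 2.3; 1 0.012 -0.045 0 0 0 0; 1 0.01 -0.03 0 0 0 0; 1 0.002 -0.014 0 0 0 0")

```text
clock: 14.75
position: [0.5602, -0.0286, 0.3255]
ee_rot: [-1.289, -2.864, 0.001]
force: [-0.4, 0.7, -4.1]
width: 0.151
gripper_force: 30.0
```

send_rows(motion="1 0 0 0 0 0 0; 1 0 0 0 0 0 0")

```text
clock: 15.0
position: [0.5595, -0.0244, 0.3259]
ee_rot: [-1.282, -2.868, -0.001]
force: [-0.2, -0.3, -3.0]
width: 0.15
gripper_force: 30.0
```

Run:
```python
from h import *
st()
for n in ('wrist','top','side'):
    m,im,d=grab(n);np.savez(n+'3.npz',im=im,d=d,**{k:np.array(v) for k,v in m.items()})
    if n=='wrist': w=im
    if n=='side': s=im
cv2.imwrite('pics/w3.png',np.hstack([w[80:400,160:480],cv2.resize(s[150:310,240:400],(320,320))]))
```

```text
t 15.0 p [ 0.5595 -0.0244  0.3259] yaw 131.84 zax [ 3.e-04  7.e-04 -1.e+00] F [-0.17 -0.28 -3.05] w 0.15 g 30.0 q [ 0.7   0.53 -1.12  1.63  0.49  1.3   0.23]
```

View pics/w3.png

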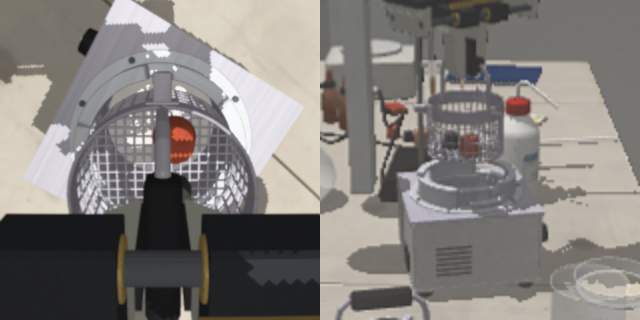

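The basket is held upright over the ring with both stoppers inside, and one lug points up the picture at about (160,90). I'll fit the rim circle from depth, and the ring circle again for comparison.

Run:
```python
from h import *
from scipy.optimize import least_squares
yy,xx=np.mgrid[0:480,0:640]
def fit(q,R):
    f=lambda p:np.hypot(q[:,0]-p[0],q[:,1]-p[1])-p[2]
    r=least_squares(f,[.5595,-.026,R],loss='soft_l1',f_scale=.001);return r.x.round(4),np.median(abs(f(r.x))).round(4)
A={}
for n in ('wrist3','side3','wrist1','top0'):
    M=np.load(n+'.npz');P=dep(M,np.c_[xx.ravel(),yy.ravel()],M['d']);A[n]=P
for n in ('wrist3','side3'):
    P=A[n];c=np.hypot(P[:,0]-.5595,P[:,1]+.0255)
    for zl,zh in ((.222,.226),(.226,.230),(.229,.233)):
        q=P[(P[:,2]>zl)&(P[:,2]<zh)&(c>.040)&(c<.053)]
        if len(q)>20: print(n,zl,len(q),fit(q,.048),'az',np.percentile(np.degrees(np.arctan2(q[:,1]+.0255,q[:,0]-.5595)),[0,50,100]).round())
    q=P[(P[:,2]>.215)&(P[:,2]<.232)&(c>.054)&(c<.067)];a=np.degrees(np.arctan2(q[:,1]+.0255,q[:,0]-.5595))
    for k in (12,132,-108):
        s=abs((a-k+180)%360-180)<15
        if s.sum()>3: print(' lug',k,s.sum(),a[s].mean().round(1),np.hypot(*(q[s][:,:2]-[.5595,-.0255]).T).max().round(4),'z',q[s][:,2].min().round(4),q[s][:,2].max().round(4))
for n in ('wrist1','top0','wrist3'):
    P=A[n];c=np.hypot(P[:,0]-.5595,P[:,1]+.0255);q=P[(abs(P[:,2]-.135)<.003)&(c>.045)&(c<.075)]
    # outer edge per azimuth
    b=np.degrees(np.arctan2(q[:,1]+.0255,q[:,0]-.5595))//10;cc=np.hypot(q[:,0]-.5595,q[:,1]+.0255)
    e=np.array([q[b==k][cc[b==k].argmax()] for k in np.unique(b)]);i=np.array([q[b==k][cc[b==k].argmin()] for k in np.unique(b)])
    print(n,len(q),'out',fit(e,.063),'in',fit(i,.053),'z',np.median(q[:,2]).round(4))
```

```text
wrist3 0.222 291 (array([ 0.5596, -0.0238,  0.0461]), np.float64(0.0003)) az [-178.   50.  172.]
wrist3 0.226 1128 (array([ 0.5597, -0.0239,  0.0463]), np.float64(0.0008)) az [-180.  117.  180.]
wrist3 0.229 1400 (array([ 0.5609, -0.0253,  0.0469]), np.float64(0.0005)) az [-180.   89.  180.]
 lug 132 355 130.7 0.0623 z 0.222 0.2289
side3 0.222 115 (array([ 0.5596, -0.0251,  0.0466]), np.float64(0.0013)) az [-161.   11.  170.]
side3 0.226 126 (array([ 0.5594, -0.0249,  0.0472]), np.float64(0.001)) az [-170.   23.  170.]
side3 0.229 89 (array([ 0.5596, -0.025 ,  0.0472]), np.float64(0.0009)) az [-170.   47.  174.]
 lug 12 16 14.5 0.0628 z 0.2206 0.2283
 lug 132 20 130.8 0.0653 z 0.2209 0.2285
wrist1 7269 out (array([ 0.5604, -0.0275,  0.063 ]), np.float64(0.0001)) in (array([ 0.5603, -0.0279,  0.0527]), np.float64(0.0001)) z 0.1345
top0 281 out (array([ 0.5584, -0.0253,  0.0621]), np.float64(0.0005)) in (array([ 0.5584, -0.0257,  0.0536]), np.float64(0.0004)) z 0.1349
wrist3 3338 out (array([ 0.56  , -0.0272,  0.0626]), np.float64(0.0002)) in (array([ 0.5604, -0.0278,  0.0532]), np.float64(0.0002)) z 0.1346
```

send_rows(motion="1 0.0005 -0.003 0 0 0 0; 1 0 0 -0.02 0 0 0; 1 0 0 -0.02 0 0 0; 1 0 0 -0.02 0 0 0; 1 0 0 -0.012 0 0 0")

```text
clock: 15.78
position: [0.5599, -0.0296, 0.2514]
ee_rot: [-1.284, -2.865, 0.001]
force: [0.3, 0.4, -2.4]
width: 0.155
gripper_force: 30.0
```

```bash
python3 -c "
from h import *
st()"
```

```text
t 15.78 p [ 0.5599 -0.0296  0.2514] yaw 131.7 zax [-2.1e-03  2.0e-04 -1.0e+00] F [ 0.33  0.44 -2.41] w 0.155 g 30.0 q [ 0.67  0.6  -1.07  1.73  0.57  1.17  0.17]
```

send_rows(motion="1 0 0.002 0 0 0 0; 1 0 0 0 0 0 0; 1 0 0 0 0 0 0")

```text
clock: 16.15
position: [0.5609, -0.0272, 0.2543]
ee_rot: [1.285, 2.865, 0.001]
force: [1.7, 0.3, -3.7]
width: 0.149
gripper_force: 30.0
```

```bash
python3 -c "
from h import *
st()"
```

```text
t 16.15 p [ 0.5609 -0.0272  0.2543] yaw 131.7 zax [ 1.4e-03  1.0e-04 -1.0e+00] F [ 1.65  0.35 -3.74] w 0.149 g 30.0 q [ 0.67  0.59 -1.07  1.72  0.56  1.17  0.17]
```

send_rows(motion="1 -0.0007 0 -0.008 0 0 0; 1 0 0 -0.008 0 0 0; 1 0 0 -0.006 0 0 0; 1 0 0 0 0 0 0")

```text
clock: 16.65
position: [0.5595, -0.0275, 0.2308]
ee_rot: [-1.285, -2.866, 0.001]
force: [0.3, -0.2, -3.1]
width: 0.153
gripper_force: 30.0
```

```bash
python3 -c "
from h import *
st()"
```

```text
t 16.65 p [ 0.5595 -0.0275  0.2308] yaw 131.7 zax [-1.1e-03  1.0e-04 -1.0e+00] F [ 0.26 -0.17 -3.12] w 0.153 g 30.0 q [ 0.66  0.62 -1.05  1.75  0.59  1.13  0.15]
```

send_rows(motion="1 0.0005 0.0003 -0.003 0 0 0; 1 0 0 -0.0025 0 0 0; 1 0 0 0 0 0 0; 1 0 0 0 0 0 0")

```text
clock: 17.15
position: [0.5604, -0.0271, 0.2261]
ee_rot: [1.285, 2.866, 0.0]
force: [0.7, 0.1, -3.5]
width: 0.152
gripper_force: 30.0
```

```bash
python3 -c "
from h import *
st()"
```

```text
t 17.15 p [ 0.5604 -0.0271  0.2261] yaw 131.69 zax [ 2.e-04  1.e-04 -1.e+00] F [ 0.73  0.12 -3.5 ] w 0.152 g 30.0 q [ 0.66  0.62 -1.05  1.76  0.6   1.12  0.14]
```

send_rows(motion="1 0 0 -0.001 0 0 0; 1 0 0 0 0 0 -5; 1 0 0 0 0 0 -7; 1 0 0 0 0 0 -7; 1 0 0 0 0 0 -7")

```text
clock: 17.77
position: [0.5603, -0.0271, 0.225]
ee_rot: [1.902, 2.5, 0.0]
force: [-0.4, 0.2, -2.8]
width: 0.152
gripper_force: 30.0
```

send_rows(motion="1 0 0 0 0 0 -7; 1 0 0 0 0 0 -5; 1 0 0 0 0 0 -3; 1 0 0 0 0 0 0; 1 0 0 0 0 0 0")

```text
clock: 18.4
position: [0.5603, -0.027, 0.225]
ee_rot: [2.206, 2.236, 0.0]
force: [-0.2, 0.5, -2.6]
width: 0.148
gripper_force: 30.0
```

```bash
python3 -c "
from h import *
print(st()['ft_torque'])"
```

```text
t 18.4 p [ 0.5603 -0.027   0.225 ] yaw 90.77 zax [ 1.e-04  1.e-04 -1.e+00] F [-0.24  0.54 -2.6 ] w 0.148 g 30.0 q [ 0.56  0.55 -0.87  1.76  0.48  1.05 -0.47]
[ 0.01493027 -0.08064868 -0.0472027 ]
```

send_rows(motion="1 0 0 0 0 0 -0.7; 1 0 0 -0.003 0 0 0; 1 0 0 -0.003 0 0 0; 1 0 0 -0.001 0 0 0; 1 0 0 0 0 0 0")

```text
clock: 19.02
position: [0.5603, -0.0271, 0.2179]
ee_rot: [-2.221, -2.221, 0.0]
force: [0.1, 0.4, -2.3]
width: 0.149
gripper_force: 30.0
```

```bash
python3 -c "
from h import *
print(st()['ft_torque'])"
```

```text
t 19.02 p [ 0.5603 -0.0271  0.2179] yaw 90.0 zax [-2.e-04  1.e-04 -1.e+00] F [ 0.13  0.35 -2.28] w 0.149 g 30.0 q [ 0.55  0.56 -0.87  1.77  0.48  1.04 -0.49]
[ 0.0071409  -0.07746265  0.01532577]
```

Below track level with no contact, so the lugs are in the notches. I'll seat it fully.

send_rows(motion="1 0 0 -0.001 0 0 0; 1 0 0 -0.0007 0 0 0; 1 0 0 0 0 0 0")

```text
clock: 19.4
position: [0.5604, -0.0271, 0.2164]
ee_rot: [2.221, 2.221, 0.0]
force: [-0.7, 0.2, -1.7]
width: 0.147
gripper_force: 30.0
```

send_rows(motion="1 0 0 -0.0006 0 0 0; 1 0 0 0 0 0 0")

```text
clock: 19.65
position: [0.5603, -0.027, 0.2162]
ee_rot: [2.221, 2.221, 0.0]
force: [-2.9, -0.3, 4.6]
width: 0.148
gripper_force: 30.0
```

send_rows(motion="0.6 0 0 0.0003 0 0 0; 0.4 0 0 0 0 0 0; 0.3 0 0 0 0 0 0; 0.3 0 0 0 0 0 0; 0.3 0 0 0 0 0 0")

```text
clock: 20.27
position: [0.5604, -0.0271, 0.216]
ee_rot: [2.222, 2.221, 0.0]
force: [0.1, 0.2, 0.1]
width: 0.646
gripper_force: 0.0
```

send_rows(motion="0.3 0 0 0.02 0 0 0; 0.3 0 0 0.04 0 0 0; 0.3 0 0 0.04 0 0 0; 0.3 -0.05 0 0.03 0 0 0; 0.3 -0.06 0 0 0 0 0")

```text
clock: 20.9
position: [0.4509, -0.0258, 0.349]
ee_rot: [2.218, 2.221, 0.006]
force: [-0.5, 0.0, 1.2]
width: 0.703
gripper_force: 0.0
```

send_rows(motion="0.3 -0.03 0 0 0 0 0; 0.3 0 0 0 0 0 0; 0.3 0 0 0 0 0 0")

```text
clock: 21.28
position: [0.4212, -0.0271, 0.347]
ee_rot: [2.221, 2.22, 0.002]
force: [0.5, -0.3, -0.2]
width: 0.699
gripper_force: 0.0
```

Run:
```python
from h import *
st();m,w,d=grab('wrist');m2,s,d2=grab('side')
yy,xx=np.mgrid[0:480,0:640];P=dep(m,np.c_[xx.ravel(),yy.ravel()],d);c=np.hypot(P[:,0]-.56,P[:,1]+.027)
q=P[(c<.03)&(P[:,2]>.15)&(P[:,2]<.2)];print('grip top pct',len(q),np.percentile(q,[5,50,95],axis=0).round(4))
q=P[(c>.044)&(c<.049)&(P[:,2]>.11)&(P[:,2]<.134)];print('rim z',len(q),np.percentile(q[:,2],[10,50,90]).round(4))
cv2.imwrite('pics/f.png',np.hstack([cv2.resize(w,(480,360)),cv2.resize(s[200:420,190:420],(320,360))]))
```

```text
t 21.27 p [ 0.4212 -0.0271  0.347 ] yaw 89.97 zax [ 2.e-03 -5.e-04 -1.e+00] F [ 0.55 -0.33 -0.23] w 0.699 g 0.0 q [ 0.88  0.17 -1.04  1.89  0.16  1.17 -0.22]
grip top pct 2221 [[ 5.536e-01 -5.290e-02  1.665e-01]
 [ 5.569e-01 -2.550e-02  1.777e-01]
 [ 5.653e-01 -3.000e-04  1.795e-01]]
rim z 1671 [0.1125 0.1193 0.1212]
```

View pics/f.png

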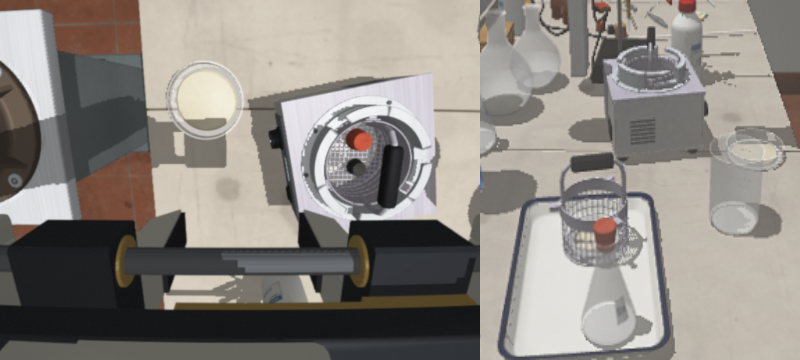

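The final view shows the waiting basket seated in the ring with its grip top at 0.179 m and rim at 0.121 m, so its origin is at 0.054 m and it is locked. Both stoppers are inside it. The washed basket stands upright in the tray with its dish, and the bystanders are in place. The robot touches nothing.

```bash
python3 -c "
from h import *
print(arm.sign_off())"
```

```text
the job is handed in; nothing more can be done
None
```

The job is handed in at about 21 s: the washed basket stands upright in the enamel tray with its dish, and the waiting basket hangs locked in the bath with both stoppers inside.

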